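# Tighten the loose lid screw with the fork key

### The job

One of the two captive screws in the lid of the low plywood spare-piece box has worked loose: its raised bar stands crosswise instead of along the box's long side. Take the wooden fork key from the tile coaster, fit its slot over the bar of the loose screw and turn it clockwise (seen from above) until it is fully home, then stand the key upright on the coaster again and let go. Leave the tight screw and everything else as they are.

Things in the scene. Friction and masses are not known exactly. Their poses are not given: they have to be found in the camera images.
- lid_centre (a point): Centre of the lid's top face, 60 mm above the table, of a birch plywood box 250 x 130 x 60 mm that is fixed to the table. Its x axis runs along the long side, z up. The two screws sit on the lid's long centre line, 75 mm either side of this point; which end holds the loose one varies.
- screw_a_top (a point): The loose captive screw: a flat dark steel disc 60 mm across and 3 mm thick lying on the lid, with a steel bar across it, 48 mm long, 12 mm wide, standing 13 mm above the disc, top edges rounded. This point is the middle of the bar's top, on the turning axis, 76 mm above the table. Its x axis runs along the bar and turns with it, z up.
- screw_b_top (a point): The tight captive screw at the other end of the lid: same shape and size, same axes; its bar already lies along the box's long side.
- screw_a (a joint): Angle of the loose screw in rad: 0 = fully home (hard stop, bar parallel to the box's long side), positive = backed out, anticlockwise seen from above, at most 1.5; starts at 0.9 to 1.3. Turning clockwise brings it to 0. It turns with a steady friction of about 0.15 N m and stays where it is left; it does not rise or sink.
- screw_b (a joint): Angle of the tight screw, same meaning; starts within 0.05 of 0.
- key_mid (a point): The fork key, a loose wooden tool of about 0.16 kg, 86 mm tall, standing upright on its foot; this point is on its axis half-way up, 43 mm above its underside. x along handle and slot (a half turn makes no difference), z up. Fully seated on a screw, this point is 30 mm above the bar's top.
- key_handle (a point): Middle of the key's flat T-handle, 24 mm above key_mid, same axes: 80 mm long (x), 20 mm wide (y), 38 mm high; pinch it across its 20 mm width from above. A thin round stem (18 mm thick, 20 mm high) joins it to the foot.
- key_slot (a point): Middle of the mouth of the slot in the key's underside, 43 mm below key_mid, same axes. The foot is a block 58 mm (x) x 54 mm (y) x 28 mm high; the slot, 18 mm wide and 16 mm deep, runs right across along x, so it fits over a screw bar with 3 mm room each side (about 0.12 rad of free turn each way).
- coaster: Square basalt-grey ceramic tile coaster 110 x 110 x 8 mm, fixed flat on the table; origin at the centre of its underside, z up. The key starts standing at its middle.
- chrome_box: Bystander: loose chrome press-button storage box, 90 x 75 x 55 mm plus a 5 mm button on top; origin at the centre of its underside.
- suction_toy: Bystander: loose pink silicone suction toy, a spindle 64 mm across and 66 mm tall; origin at the centre of its underside.
- tray_rack: Bystander: fixed plywood rack 220 x 140 mm with four upright jigsaw trays, 164 mm tall in all; origin at the centre of its underside.
Not all that is in view belongs to the job. Leave any blue or red look-alike of the part that bears key_mid alone.

How it is judged:
On the way, in this order (a step that is already met when the one before it is completed fails the run):
1. the key is fitted over the bar of the loose screw, still backed out (horizontal distance between key_mid and screw_a_top below 0.014 m and z of key_mid in the frame of screw_a_top below 0.037 m and angle between key_mid's own z axis and vertical below 0.2 rad and value of joint screw_a above 0.5 rad), for 0.1 s.
2. with the key on it, the screw is turned home (horizontal distance between key_mid and screw_a_top below 0.014 m and z of key_mid in the frame of screw_a_top below 0.037 m and angle between key_mid's own z axis and vertical below 0.2 rad and value of joint screw_a below 0.12 rad), for 0.1 s.
At the end, for the whole second after the job is handed in: Both screws are within 0.12 rad (7 degrees) of fully home, and the key stands upright (within 0.1 rad) with its foot on the coaster, its axis within 45 mm of the coaster's centre (value of joint each of screw_a, screw_b below 0.12 rad and horizontal distance between key_mid and coaster below 0.045 m and angle between key_mid's own z axis and vertical below 0.1 rad and z of key_mid in the frame of coaster between 0.045 and 0.057 m); the robot touches nothing.
It fails at once if the tight screw is backed out by more than 0.2 rad (value of joint screw_b above 0.2 rad).
It fails at once if the chrome box or the suction toy is shifted more than 30 mm (distance of any of chrome_box, suction_toy from where it was at the start of the episode above 0.03 m).
It also fails if it takes over 48 s, if anything falls off the work surface, if the arm or the gripper's body presses on something with over 40 N, if the wrist force passes 120 N, or if a joint passes its speed limit or range.

### The arm

A 6-joint arm with a two-finger parallel gripper is mounted at the origin on the work surface. World frame = base frame: x ahead of the robot, y to its left, z up, the work surface at z = 0. Lengths are in m, angles in rad, forces in N, time in s.
With the tool pointing down it reaches from about 0.35 to 0.775 m from the base axis. Payload 7.3 kg.
Tool frame: the origin (TCP) lies at the very end of the fingers, on their centre line; the grasp point (between the pads) lies 19 mm behind it (robot.pinch_z is the distance from the TCP to the grasp point, in m); z points along the fingers, y is the line along which they close (so a half turn about z gives the same grasp; the last joint's range is limited). The gripper opens to 92 mm and grips with 3 to 60 N. Pads are 19 mm wide; open, the fingers measure 130 mm over their backs; the gripper's body (75 mm by 190 mm) begins 47 mm behind the grasp point.
Start: joints at [1.063, 0.342, 1.524, -0, 1.275, -0.146], TCP at [0.186, 0.491, 0.227] pointing down, gripper open.
Joint ranges: [-2.53, 2.53], [-0.77, 2.02], [0.04, 2.7], [-1, 4.14], [0.28, 2.66], [-3.11, 3.11]. Speed limits (rad/s): [2.57, 2.57, 3.14, 3.14, 3.14, 3.14].

### API

Orientations are given as [roll, pitch, yaw] about the fixed x, y, z axes, in that order (R = Rz(yaw) Ry(pitch) Rx(roll)).
In Python, from cell import robot gives the robot as it stands.
- The arm moves only by the tool move_arm, never from a script. Its argument "motion" is a list of rows, each a list of 6 numbers: the shift along the tool's x, y, z in units of 0.1 m (1.0 is 0.1 m), then the turn, a rotation vector about the tool's x, y, z in units of pi rad (1.0 is pi rad). In form: [[dx, dy, dz, rx, ry, rz], ...]. A call has 1 to 12 rows; each row is the pose to reach, as a shift and turn from the pose commanded when the call began, along the tool's axes at that moment, turning the shorter way round; what a row does not reach only later rows make up. A row lasts 1/8 s, in which the tool goes at most 62.5 mm and 10.7 degrees, less where a joint would pass 70% of its speed; a pose out of reach is approached as far as the arm can. A call with a number of a shift or a turn outside -1 to 1 is refused whole. A call with a gripper value outside its range is refused whole. "fingers" is the opening, from -1 (shut) to 1 (fully open), set as the call begins (left out, the last holds). The fingers move at their own pace and stop on an object; "newtons" is the grip in N (left out, the last holds). Time passes only in rows, so rows that repeat a pose let the fingers close. It gives the time, the measured TCP pose, the force, the opening and the grip force at its end, in the units of the state.
- robot.observe(): the state, without advancing time (a new reading comes with each control period).
- robot.read_camera(name): name is "scene" or "top" or "wrist"; returns a dict with "image" (480x640x3 uint8, red, green, blue), "range_z" (480x640 float32, m along the optical axis (not along the pixel's ray), 0 where there is no reading), "vfov" (degrees; the focal length in pixels is half the picture's height over the tangent of half this angle, whatever the lens; pixels are square), "cx", "cy" (the principal point, pixels), "extrinsics" (4x4, takes a point from camera to world coordinates); the wrist camera has in their place "hand_eye" (4x4, takes a point from camera to tool coordinates, whose origin is the TCP and whose axes are the flange's). Camera axes: x right, y up, looking along -z (the intrinsics and any distortion apply to the point x, -y, -z); pixel columns grow to the right and rows downward; lengths in m; the calibration is good to about 2 mm. The wrist camera is an equidistant fisheye: a pixel r from the principal point sees the ray r / f radians off the axis. A picture is of the moment at which its call begins: read the wrist's pose just before it.
- robot.hand_in(): hands the job in; it is judged then, once.
The state is a dict: "time": time; "qpos": joint angles; "qvel": joint speeds; "joint_efforts": joint torques, N m; "tool_pos": TCP position; "tool_rot": TCP orientation; "contact_force": force on the tool from outside, world axes, zero at the start; "torque": the same for the moment, N m; "opening": finger opening in m; "grip_force": force on a finger pad.
Only numpy, scipy, OpenCV 4.12 (cv2) and the standard library are available. Lean on these libraries where they do the work, as an engineer would, in place of code of your own. Each camera call takes 0.05 s, during which the arm holds its last target. There are 200 camera calls.

## Working session

There is one attempt and no reset: what is moved stays moved. The work goes in short steps, Python scripts to look and compute and a tool call to move; the robot and the scene stay as the last step left them, time stands still between calls to the robot, and variables do not carry over. Pictures are saved under pics/ and viewed, at most 10 in all, crops included, and the job is handed in when it is done.

Besides the shell and the picture viewer there is one more tool, called after "Request:" as name(argument=value, ...) on one line, values as JSON. move_arm: Moves the arm, as the interface text tells. Shifts and turns lie within -1 to 1; 1 stands for 0.1 m of shift or pi rad of turn. Its arguments: {"type":"object","properties":{"motion":{"type":"array"},"fingers":{"type":"number"},"newtons":{"type":"number"}},"required":["motion"]}

```bash
ls; mkdir -p pics; cat > h.py <<'E'
import numpy as np,cv2
from cell import robot
from scipy.spatial.transform import Rotation as R
def pts(c):
    im=c["image"];d=c["range_z"];f=240/np.tan(np.radians(c["vfov"])/2)
    v,u=np.mgrid[0:480,0:640]
    P=np.stack([(u-c["cx"])/f*d,-(v-c["cy"])/f*d,-d],-1)
    E=c["extrinsics"];return P@E[:3,:3].T+E[:3,3]
E
python3 - <<'E'
from h import *
for n in("scene","top"):
    c=robot.read_camera(n);cv2.imwrite(f"pics/{n}.png",c["image"][:,:,::-1])
    np.savez(f"{n}.npz",**c)
    print(n,{k:v for k,v in c.items() if k not in("image","range_z")})
print(robot.observe())
E
```

```text
pics
scene {'vfov': 56.87336866066726, 'cx': 316.36564969378816, 'cy': 242.44062300904793, 'extrinsics': array([[ 0.33940852, -0.58450838,  0.73698834,  1.34277046],
       [ 0.94053738,  0.19936356, -0.27503384, -0.33226195],
       [ 0.01383096,  0.78651391,  0.61741767,  0.7468006 ],
       [ 0.        ,  0.        ,  0.        ,  1.        ]])}
top {'vfov': 49.44609245123249, 'cx': 326.05483013074337, 'cy': 235.71532754461805, 'extrinsics': array([[ 0.01320298,  0.99690321, -0.07752209,  0.47306949],
       [-0.99980238,  0.01200942, -0.0158424 , -0.03870273],
       [-0.01486234,  0.07771593,  0.99686476,  1.15115066],
       [ 0.        ,  0.        ,  0.        ,  1.        ]])}
{'time': 0.1, 'qpos': array([ 1.06299100e+00,  3.42664192e-01,  1.52490955e+00,  1.42448696e-05,
        1.27536234e+00, -1.45957045e-01]), 'qvel': array([ 0.00012436, -0.00211786, -0.0021246 , -0.00016195, -0.00086428,
        0.00018575]), 'joint_efforts': array([ 2.40978974e-03, -4.32004380e+01, -2.44697589e+01,  7.18714390e-02,
        5.26046182e-02, -9.22631989e-05]), 'tool_pos': array([0.18563606, 0.49071557, 0.22611283]), 'tool_rot': array([-3.14026548e+00, -2.08865477e-04,  2.77974008e+00]), 'contact_force': array([0.2377908 , 0.99925762, 0.55891535]), 'torque': array([ 0.04830749,  0.01691153, -0.03486826]), 'grip_force': 0.0, 'opening': 0.09173551061576836}
```

View pics/top.png

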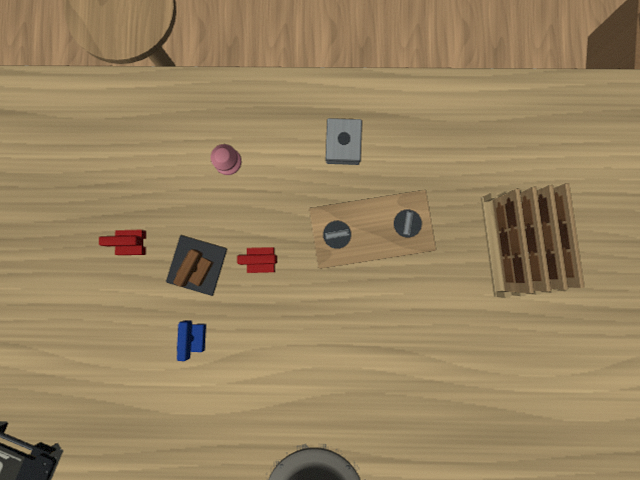

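View pics/scene.png

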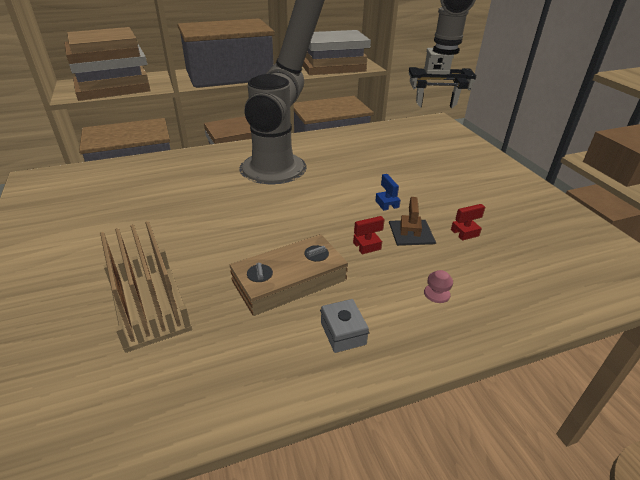

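The top view shows four fork keys:
- the wooden one on the grey coaster at about (193,267)
- red ones at (123,242) and (258,260)
- a blue one at (190,340)

The wooden key on the coaster is the one meant. The loose screw is the right-hand one at (408,224), with its bar crosswise. The tight one is at (337,235).

```bash
cat >> h.py <<'E'
def ray(c,uv,z):
    f=240/np.tan(np.radians(c["vfov"])/2);E=c["extrinsics"]
    uv=np.atleast_2d(uv).astype(float)
    D=np.stack([(uv[:,0]-c["cx"])/f,-(uv[:,1]-c["cy"])/f,-np.ones(len(uv))],-1)@E[:3,:3].T
    return E[:3,3]+D*((z-E[2,3])/D[:,2])[:,None]
def rect(P):
    (x,y),(w,h),a=cv2.minAreaRect((P[:,:2]*1000).astype(np.float32))
    if w<h: w,h,a=h,w,a+90
    return f"c=({x:.1f},{y:.1f}) {w:.1f}x{h:.1f} long-axis {a:.1f}deg"
E
python3 - <<'E'
from h import *
c=dict(np.load("top.npz"));P=pts(c);im=c["image"];hsv=cv2.cvtColor(im,cv2.COLOR_RGB2HSV)
Z=P[:,:,2]
def box(u0,u1,v0,v1):
    m=np.zeros((480,640),bool);m[v0:v1,u0:u1]=1;return m
kb=box(160,235,230,300)
print("z top of key",np.percentile(Z[kb],[2,50,99]))
for nm,m,z in[("handle",kb&(Z>0.08),.094),("foot+",kb&(Z>.025)&(Z<.07),.036),("coaster",kb&(im.max(2)<75),.008),
  ("lid",box(300,445,180,275)&(Z>.045),.06)]:
    v,u=np.nonzero(m);print(nm,m.sum(),rect(ray(c,np.c_[u,v],z)), 'z',np.median(Z[m]))
for nm,b in[("A",box(390,428,206,242)),("B",box(320,355,217,252))]:
    g=im.max(2)
    print(nm,np.percentile(g[b],[5,30,60,90]))
    for n2,m,z in[("disc",b&(g<75),.063),("bar",b&(Z>.070),.076),("barcol",b&(hsv[:,:,1]<60)&(g>85),.076)]:
        v,u=np.nonzero(m)
        if len(u)>5:print(nm,n2,len(u),rect(ray(c,np.c_[u,v],z)))
o=[cv2.resize(im[225:305,155:255],(400,320),interpolation=2),cv2.resize(im[190:270,310:435][:, :],(400,320),interpolation=2)]
cv2.imwrite("pics/crop.png",np.hstack(o)[:,:,::-1])
E
```

```text
z top of key [-0.0052965   0.00186099  0.09531088]
handle 441 c=(495.0,238.3) 141.4x136.6 long-axis 89.9deg z 0.09192445519497094
foot+ 392 c=(487.3,261.7) 75.9x56.0 long-axis 151.6deg z 0.034965959146600833
coaster 1747 c=(494.3,264.3) 108.2x108.2 long-axis 74.5deg z 0.007051770042977745
lid 7344 c=(582.4,-118.8) 301.8x189.7 long-axis 90.6deg z 0.05937948458133213
A [ 56.  71. 143. 163.]
A disc 427 c=(586.5,-191.5) 56.5x54.7 long-axis 90.6deg
A bar 118 c=(580.8,-183.5) 62.2x56.2 long-axis 96.4deg
A barcol 129 c=(585.9,-189.7) 48.3x12.8 long-axis 172.0deg
B [ 56.  62. 148. 163.]
B disc 426 c=(561.6,-43.2) 56.5x54.6 long-axis 90.7deg
B bar 112 c=(563.9,-43.9) 47.0x16.2 long-axis 101.3deg
B barcol 129 c=(560.2,-42.6) 49.5x26.9 long-axis 115.1deg
```

View pics/crop.png

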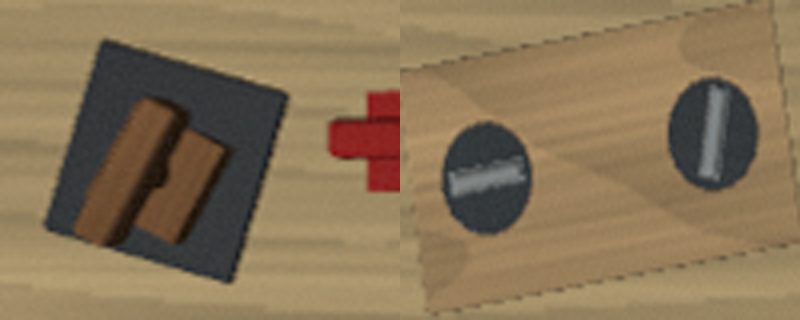

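The crop confirms it: the wooden key stands on the grey coaster with its handle offset by perspective, and the right-hand screw's bar is crosswise. Next I fit the handle and the screw line cleanly.

```bash
cat >> h.py <<'E'
def big(m,k=0):
    m=m.astype(np.uint8)
    if k:m=cv2.morphologyEx(m,cv2.MORPH_OPEN,np.ones((k,k)))
    n,l,s,_=cv2.connectedComponentsWithStats(m);return l==1+np.argmax(s[1:,4])
E
python3 - <<'E'
from h import *
for n,(u0,u1,v0,v1) in dict(top=(160,235,230,300),scene=(385,445,190,250)).items():
    c=dict(np.load(n+".npz"));P=pts(c);hsv=cv2.cvtColor(c["image"],cv2.COLOR_RGB2HSV)
    b=np.zeros((480,640),bool);b[v0:v1,u0:u1]=1
    b&=(hsv[:,:,1]>110)&(hsv[:,:,0]<20)&(c["image"].max(2)>50)
    for z0,z1,zr in[(.084,.105,.094),(.026,.045,.036)]:
        m=big(b&(P[:,:,2]>z0)&(P[:,:,2]<z1),2);v,u=np.nonzero(m);print(n,zr,m.sum(),"ray",rect(ray(c,np.c_[u,v],zr)),"depth",rect(P[m]),np.median(P[m][:,2]))
c=dict(np.load("scene.npz"));P=pts(c);im=c["image"];hsv=cv2.cvtColor(im,cv2.COLOR_RGB2HSV)
for nm,(u0,u1,v0,v1) in dict(A=(243,277,255,287),B=(300,333,240,266)).items():
    b=np.zeros((480,640),bool);b[v0:v1,u0:u1]=1
    m=big(b&(P[:,:,2]>.0715)&(P[:,:,2]<.082));v,u=np.nonzero(m);print(nm,m.sum(),rect(ray(c,np.c_[u,v],.076)))
    m=big(b&(hsv[:,:,1]<80));v,u=np.nonzero(m);print(nm,"disc",m.sum(),rect(ray(c,np.c_[u,v],.063)))
E
```

```text
top 0.094 354 ray c=(485.2,260.1) 77.5x19.3 long-axis 153.2deg depth c=(494.6,136.6) 346.3x69.7 long-axis 94.4deg 0.09173770827853034
top 0.036 284 ray c=(478.7,246.0) 57.5x23.5 long-axis 152.9deg depth c=(488.5,119.6) 313.3x55.3 long-axis 94.4deg 0.03413818259419821
scene 0.094 132 ray c=(501.5,261.9) 85.7x19.5 long-axis 152.6deg depth c=(840.5,15.1) 1221.0x29.1 long-axis 144.0deg 0.09323858865188078
scene 0.036 233 ray c=(500.6,262.4) 73.4x54.1 long-axis 151.5deg depth c=(893.3,2.5) 1119.3x60.5 long-axis 146.4deg 0.035101891238426
A 65 c=(594.3,-190.0) 48.0x11.3 long-axis 170.9deg
A disc 379 c=(589.2,-190.1) 60.1x59.1 long-axis 35.3deg
B 64 c=(568.6,-43.2) 47.3x13.7 long-axis 100.7deg
B disc 316 c=(563.8,-42.4) 60.8x58.2 long-axis 176.8deg
```

Request:
move_arm(motion=[[-0.5, -0.18, 0, 0, 0, 0], [-1, -0.36, 0, 0, 0, 0]], fingers=0.2)

```text
time: 0.35
tool_pos: [0.2669, 0.4212, 0.2263]
tool_rot: [-3.141, -0.0, 2.782]
contact_force: [1.6, 1.0, 0.6]
opening: 0.0763
grip_force: 0.0
```

Request:
move_arm(motion=[[-0.5, -0.18, 0, 0, 0, 0], [-1, -0.36, 0, 0, 0, 0]])

```text
time: 0.6
tool_pos: [0.3483, 0.3516, 0.2265]
tool_rot: [-3.141, -0.0, 2.78]
contact_force: [1.1, 0.3, -0.8]
opening: 0.0572
grip_force: 0.0
```

Request:
move_arm(motion=[[-0.5, -0.18, 0, 0, 0, 0], [-1, -0.36, 0, 0, 0, 0]])

```text
time: 0.85
tool_pos: [0.4292, 0.2825, 0.2265]
tool_rot: [-3.141, -0.0, 2.78]
contact_force: [0.9, 0.6, -0.1]
opening: 0.055
grip_force: 0.0
```

Request:
move_arm(motion=[[-0.4, -0.15, 0, 0, 0, 0.038], [-0.55, -0.15, 0, 0, 0, 0.038], [-0.55, -0.15, 0, 0, 0, 0.038], [-0.55, -0.15, 0, 0, 0, 0.038]])

```text
time: 1.35
tool_pos: [0.4732, 0.2513, 0.2266]
tool_rot: [-3.141, -0.001, 2.663]
contact_force: [-0.0, -0.3, -0.4]
opening: 0.0553
grip_force: 0.0
```

```bash
cat >> h.py <<'E'
def wrist(name):
    s=robot.observe();c=robot.read_camera("wrist");cv2.imwrite(f"pics/{name}.png",c["image"][:,:,::-1])
    T=np.eye(4);T[:3,:3]=R.from_euler("xyz",s["tool_rot"]).as_matrix();T[:3,3]=s["tool_pos"]
    c["E"]=T@c["hand_eye"];np.savez(name+".npz",**c);return c,s
def wray(c,uv,z):
    f=240/np.tan(np.radians(c["vfov"])/2);uv=np.atleast_2d(uv).astype(float)
    d=np.c_[uv[:,0]-c["cx"],-(uv[:,1]-c["cy"])];r=np.hypot(*d.T);t=r/f
    D=np.c_[d/np.maximum(r,1e-9)[:,None]*np.sin(t)[:,None],-np.cos(t)]@c["E"][:3,:3].T
    return c["E"][:3,3]+D*((z-c["E"][2,3])/D[:,2])[:,None]
E
python3 - <<'E'
from h import *
c,s=wrist("w1");print(s["time"],s["tool_pos"],s["tool_rot"],s["opening"],c["vfov"],c["cx"],c["cy"],c["hand_eye"].round(3))
E
```

```text
1.35 [0.47318171 0.25131924 0.22656372] [-3.14135734e+00 -9.06225204e-04  2.66265751e+00] 0.05527205351102758 65.70646984690485 324.1768617972959 235.27518815733805 [[-0.001  0.962  0.272  0.073]
 [ 1.     0.001 -0.001  0.001]
 [-0.001  0.272 -0.962 -0.158]
 [ 0.     0.     0.     1.   ]]
```

View pics/w1.png

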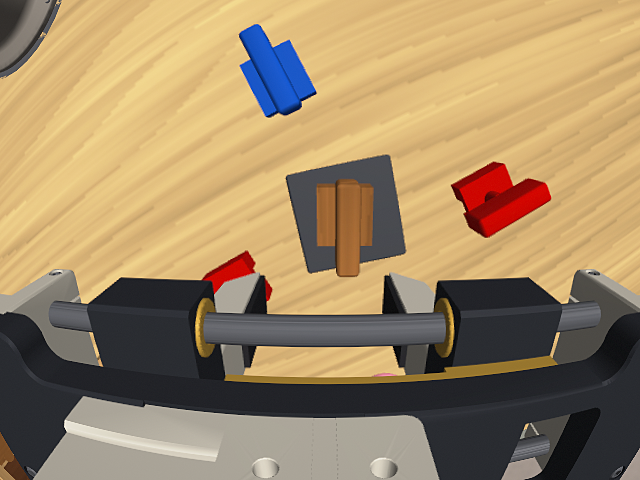

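The wrist view shows the wooden key's handle at (348,228), nearly aligned with the tool's x axis. The foot is below it on the coaster at (347,213).

```bash
cat >> h.py <<'E'
def wpts(c):
    f=240/np.tan(np.radians(c["vfov"])/2);v,u=np.mgrid[0:480,0:640]
    dx=u-c["cx"];dy=-(v-c["cy"]);r=np.hypot(dx,dy)+1e-9;k=np.tan(np.minimum(r/f,1.5))/r
    d=c["range_z"];return np.stack([dx*k*d,dy*k*d,-d],-1)@c["E"][:3,:3].T+c["E"][:3,3]
E
python3 - <<'E'
from h import *
c=dict(np.load("w1.npz"));P=wpts(c);Z=P[:,:,2];im=c["image"];hsv=cv2.cvtColor(im,cv2.COLOR_RGB2HSV)
b=np.zeros((480,640),bool);b[150:280,280:410]=1
w=b&(hsv[:,:,1]>130)&(hsv[:,:,0]<18)&(hsv[:,:,0]>4)
for nm,m,z in[("handle",w&(Z>.088),.094),("foot",w&(Z<.045)&(Z>.02),.036),("coaster",b&(hsv[:,:,1]<70)&(im.max(2)<110),.008)]:
    m=big(m,2);v,u=np.nonzero(m);Q=wray(c,np.c_[u,v],z);print(nm,m.sum(),rect(Q),"px",u.min(),u.max(),v.min(),v.max(),"z",np.median(Z[m]))
E
```

```text
handle 2276 c=(488.4,267.1) 78.6x19.9 long-axis 152.9deg px 337 362 184 277 z 0.09326862666400493
foot 1093 c=(480.4,251.0) 59.3x16.7 long-axis 152.5deg px 318 335 186 246 z 0.035657448233616384
coaster 6172 c=(496.2,268.8) 108.6x108.2 long-axis 164.4deg px 288 405 156 273 z 0.007596658578439414
```

Request:
move_arm(motion=[[-0.06, 0.21, 0.3, 0, 0, 0], [-0.06, 0.21, 0.7, 0, 0, 0], [-0.06, 0.21, 0.7, 0, 0, 0]])

```text
time: 1.78
tool_pos: [0.4867, 0.2664, 0.1543]
tool_rot: [-3.137, -0.005, 2.663]
contact_force: [0.2, -0.2, 0.6]
opening: 0.0552
grip_force: 0.0
```

Request:
move_arm(motion=[[0, 0, 0.3, 0, 0, 0], [0, 0, 0.6, 0, 0, 0], [0, 0, 0.9, 0, 0, 0], [0, 0, 1, 0, 0, 0], [0, 0, 1, 0, 0, 0]])

```text
time: 2.4
tool_pos: [0.4897, 0.2666, 0.0578]
tool_rot: [3.141, 0.001, 2.661]
contact_force: [0.2, 0.0, -0.3]
opening: 0.0551
grip_force: 0.0
```

Request:
move_arm(motion=[[0, 0, 0, 0, 0, 0], [0, 0, 0, 0, 0, 0], [0, 0, 0, 0, 0, 0], [0, 0, 0, 0, 0, 0], [0, 0, 0, 0, 0, 0], [0, 0, 0, 0, 0, 0]], fingers=-1, newtons=50)

```text
time: 3.15
tool_pos: [0.4893, 0.2661, 0.0568]
tool_rot: [3.142, -0.0, 2.66]
contact_force: [-0.5, -0.5, 0.9]
opening: 0.0194
grip_force: 50.0
```

Request:
move_arm(motion=[[0, 0, -0.2, 0, 0, 0], [0, 0, -0.6, 0, 0, 0], [0, 0, -1, 0, 0, 0]])

```text
time: 3.52
tool_pos: [0.489, 0.2661, 0.1573]
tool_rot: [-3.141, -0.001, 2.66]
contact_force: [0.4, 0.3, -1.6]
opening: 0.0196
grip_force: 50.0
```

Request:
move_arm(motion=[[-0.1, -0.1, -0.3, 0, 0, 0], [-0.4, -0.4, -0.5, 0, 0, 0], [-0.88, -0.83, -0.5, 0, 0, 0]])

```text
time: 3.9
tool_pos: [0.529, 0.1539, 0.2085]
tool_rot: [3.139, 0.003, 2.663]
contact_force: [0.9, 0.8, -1.7]
opening: 0.02
grip_force: 50.0
```

Request:
move_arm(motion=[[-0.44, -0.42, 0, 0, 0, 0], [-0.88, -0.83, 0, 0, 0, 0]])

```text
time: 4.15
tool_pos: [0.5681, 0.0376, 0.2065]
tool_rot: [3.141, -0.0, 2.661]
contact_force: [0.9, -0.1, -1.6]
opening: 0.0197
grip_force: 50.0
```

Request:
move_arm(motion=[[-0.44, -0.42, 0, 0, 0, 0], [-0.88, -0.83, 0, 0, 0, 0]])

```text
time: 4.4
tool_pos: [0.6077, -0.0768, 0.2064]
tool_rot: [3.141, -0.001, 2.66]
contact_force: [1.1, 0.1, -1.6]
opening: 0.0193
grip_force: 50.0
```

Request:
move_arm(motion=[[-0.4, -0.4, 0, 0, 0, -0.04], [-0.88, -0.83, 0, 0, 0, -0.08], [-0.88, -0.83, 0, 0, 0, -0.108], [-0.88, -0.83, 0, 0, 0, -0.108], [-0.88, -0.83, 0, 0, 0, -0.108]])

```text
time: 5.03
tool_pos: [0.6469, -0.1884, 0.2066]
tool_rot: [3.141, -0.001, 2.999]
contact_force: [-0.4, -0.0, -0.6]
opening: 0.0195
grip_force: 50.0
```

```bash
python3 - <<'E'
from h import *
c,s=wrist("w2");print(s["time"],s["tool_pos"],s["tool_rot"],s["opening"])
E
```

```text
5.025 [ 0.64686051 -0.18835368  0.20655145] [ 3.14119185e+00 -5.21519377e-04  2.99883250e+00] 0.019508348245035955
```

View pics/w2.png

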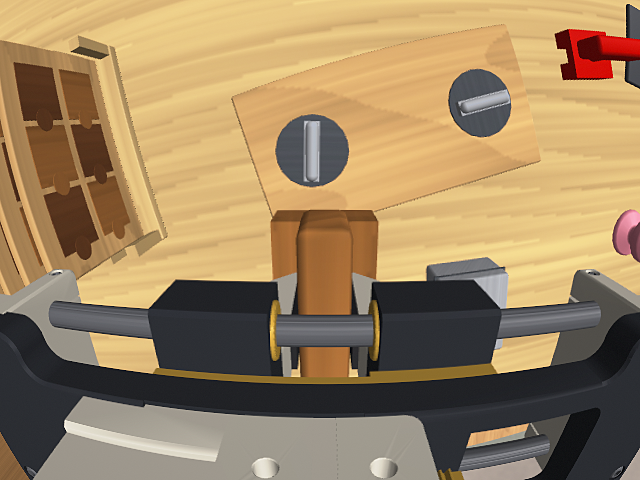

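The loose screw's bar is at (312,151), almost aligned with the held key at (325,260). The tight screw is at (480,103).

```bash
python3 - <<'E'
from h import *
c=dict(np.load("w2.npz"));P=wpts(c);Z=P[:,:,2];im=c["image"];g=im.max(2);hsv=cv2.cvtColor(im,cv2.COLOR_RGB2HSV)
for nm,(u0,u1,v0,v1) in dict(A=(270,355,108,192),B=(443,517,63,142)).items():
    b=np.zeros((480,640),bool);b[v0:v1,u0:u1]=1;b&=hsv[:,:,1]<70
    for n2,m,z in[("disc",b,.063),("bar",b&(g>110),.0755),("barZ",b&(Z>.071),.076)]:
        m=big(m,2);v,u=np.nonzero(m);print(nm,n2,m.sum(),rect(wray(c,np.c_[u,v],z)),"px",u.min(),u.max(),v.min(),v.max(),np.median(Z[m]))
# key position in tool frame: handle top edges & foot top
b=np.zeros((480,640),bool);b[205:300,260:390]=1
w=b&(hsv[:,:,1]>130)&(hsv[:,:,0]<18)
tz=.2065
for nm,m,z in[("handle",w&(Z>tz+.02),tz+.0372),("foot",w&(Z<tz-.01),tz-.0208)]:
    m=big(m,2);v,u=np.nonzero(m);Q=wray(c,np.c_[u,v],z)
    s=np.array([.64686,-.18835]);y=2.99883;L=(Q[:,:2]-s)@np.array([[np.cos(y),np.sin(y)],[np.sin(y),-np.cos(y)]]);
    L=np.c_[L[:,0],L[:,1]]*1000
    print(nm,L.min(0),L.max(0))
E
```

```text
A disc 4067 c=(588.3,-188.5) 58.2x58.2 long-axis 107.9deg px 277 349 115 187 0.0627936229863526
A bar 928 c=(588.3,-188.6) 46.9x12.5 long-axis 171.3deg px 304 320 122 182 0.07397306062539846
A barZ 718 c=(588.3,-188.3) 46.8x10.1 long-axis 171.6deg px 306 319 122 182 0.0747168457841414
B disc 3205 c=(563.5,-41.1) 58.3x57.7 long-axis 41.8deg px 450 511 70 137 0.06288004635534655
B bar 699 c=(563.6,-42.6) 48.1x12.7 long-axis 100.4deg px 459 511 90 116 0.07420371534626202
B barZ 573 c=(563.5,-42.9) 47.0x10.4 long-axis 100.8deg px 461 510 93 113 0.07455118614417566
handle [14.64196    -8.71142934] [44.40907253 10.58703625]
foot [ -1.30062281 -26.14033676] [34.85088068 -8.31962314]
```

Request:
move_arm(motion=[[0.28, -0.05, 0.1, 0, 0, 0], [0.57, -0.09, 0.3, 0, 0, 0], [0.57, -0.09, 0.5, 0, 0, 0], [0.57, -0.09, 0.6, 0, 0, 0], [0.57, -0.09, 0.6, 0, 0, 0]])

```text
time: 5.7
tool_pos: [0.5894, -0.1895, 0.1464]
tool_rot: [3.141, -0.001, 3.0]
contact_force: [-0.6, -1.1, -1.4]
opening: 0.02
grip_force: 50.0
```

Request:
move_arm(motion=[[0, 0, 0.08, 0, 0, 0], [0, 0, 0.15, 0, 0, 0], [0, 0, 0.2, 0, 0, 0], [0, 0, 0.2, 0, 0, 0]])

```text
time: 6.2
tool_pos: [0.5891, -0.1899, 0.1261]
tool_rot: [3.141, -0.001, 3.0]
contact_force: [0.4, -0.0, -0.3]
opening: 0.0196
grip_force: 50.0
```

Request:
move_arm(motion=[[0, 0, 0.04, 0, 0, 0], [0, 0, 0.07, 0, 0, 0], [0, 0, 0.07, 0, 0, 0]])

```text
time: 6.58
tool_pos: [0.5892, -0.19, 0.1194]
tool_rot: [3.141, -0.0, 3.0]
contact_force: [0.1, 0.0, -0.2]
opening: 0.0198
grip_force: 50.0
```

Entering without contact.

Request:
move_arm(motion=[[0, 0, 0.03, 0, 0, 0], [0, 0, 0.06, 0, 0, 0], [0, 0, 0.07, 0, 0, 0], [0, 0, 0.07, 0, 0, 0]])

```text
time: 7.08
tool_pos: [0.5893, -0.19, 0.1126]
tool_rot: [3.141, -0.0, 3.0]
contact_force: [0.1, 0.2, -0.2]
opening: 0.02
grip_force: 50.0
```

Request:
move_arm(motion=[[0, 0, 0, 0, 0, 0.03], [0, 0, 0, 0, 0, 0.07], [0, 0, 0, 0, 0, 0.11], [0, 0, 0, 0, 0, 0.15], [0, 0, 0, 0, 0, 0.19], [0, 0, 0, 0, 0, 0.23], [0, 0, 0, 0, 0, 0.27], [0, 0, 0, 0, 0, 0.3]])

```text
time: 8.07
tool_pos: [0.5885, -0.1917, 0.1128]
tool_rot: [-3.139, 0.002, 2.054]
contact_force: [-3.3, -5.2, -0.9]
opening: 0.0196
grip_force: 50.0
```

```bash
python3 - <<'E'
from h import *
s=robot.observe();print(s["torque"],s["contact_force"],s["tool_pos"])
E
```

```text
[-1.26768796  0.80402986  0.12717181] [-3.32190114 -5.22716401 -0.86177052] [ 0.58850597 -0.19168252  0.11281049]
```

Request:
move_arm(motion=[[0, 0, 0, 0, 0, 0.03], [0, 0, 0, 0, 0, 0.06], [0, 0, 0, 0, 0, 0.09], [0, 0, 0, 0, 0, 0.11], [0, 0, 0, 0, 0, 0.12], [0, 0, 0, 0, 0, 0.12]])

```text
time: 8.82
tool_pos: [0.5877, -0.191, 0.1124]
tool_rot: [-3.138, 0.001, 1.68]
contact_force: [-5.1, -3.0, -1.4]
opening: 0.0194
grip_force: 50.0
```

```bash
python3 - <<'E'
from h import *
s=robot.observe();print(s["torque"],s["contact_force"],s["tool_pos"],s["tool_rot"])
E
```

```text
[-0.90540607  1.20521035  0.17245001] [-5.07872516 -2.96734022 -1.36984632] [ 0.58771202 -0.19103976  0.11244074] [-3.13789344e+00  7.03494962e-04  1.68019636e+00]
```

Request:
move_arm(motion=[[0, 0, 0, 0, 0, 0.01], [0, 0, 0, 0, 0, 0.02], [0, 0, 0, 0, 0, 0.02], [0, 0, 0, 0, 0, 0.02]])

```text
time: 9.32
tool_pos: [0.5876, -0.1909, 0.1124]
tool_rot: [-3.138, 0.001, 1.618]
contact_force: [-5.2, -3.3, -0.3]
opening: 0.0197
grip_force: 50.0
```

```bash
python3 - <<'E'
from h import *
s=robot.observe();print(s["torque"],s["contact_force"],s["tool_pos"],s["tool_rot"])
E
```

```text
[-0.8187119   1.1928422   0.13381207] [-5.23364834 -3.31698499 -0.29793409] [ 0.58764794 -0.19090331  0.11237029] [-3.13770715e+00  7.12948006e-04  1.61774185e+00]
```

Request:
move_arm(motion=[[0, 0, 0, 0, 0, 0.01], [0, 0, 0, 0, 0, 0.02], [0, 0, 0, 0, 0, 0.02], [0, 0, 0, 0, 0, 0.02]])

```text
time: 9.82
tool_pos: [0.5875, -0.1909, 0.1124]
tool_rot: [-3.137, 0.001, 1.556]
contact_force: [-6.0, -3.0, -0.8]
opening: 0.0196
grip_force: 50.2
```

```bash
python3 - <<'E'
from h import *
s=robot.observe();print(s["torque"],s["contact_force"],s["tool_pos"],s["tool_rot"])
c,s=wrist("w3")
E
```

```text
[-0.84322413  1.32970519  0.81146934] [-5.98758113 -2.96263688 -0.82673288] [ 0.58748653 -0.19089872  0.11236928] [-3.13726556e+00  1.36062913e-03  1.55639643e+00]
```

View pics/w3.png

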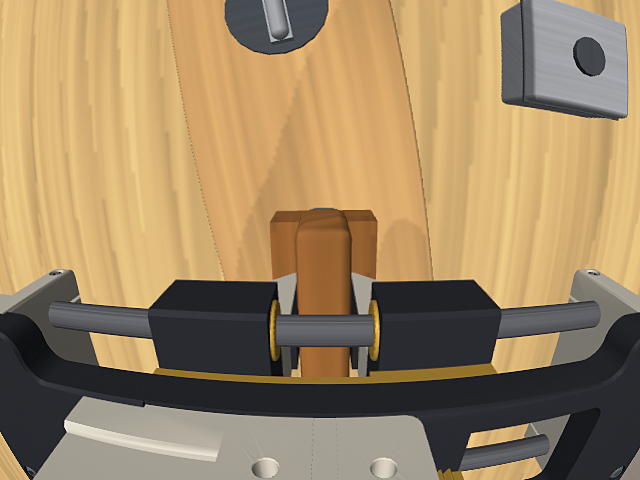

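The moment rose to 0.81 N m, so the screw is on its hard stop. The picture shows the key at (323,290) seated along the lid. I back off to relax the slot, then lift.

Request:
move_arm(motion=[[0, 0, 0, 0, 0, -0.02], [0, 0, 0, 0, 0, -0.045], [0, 0, 0, 0, 0, -0.045]])

```text
time: 10.25
tool_pos: [0.5893, -0.1902, 0.1128]
tool_rot: [-3.142, 0.0, 1.695]
contact_force: [-0.6, -0.3, -1.6]
opening: 0.0199
grip_force: 50.0
```

```bash
python3 - <<'E'
from h import *
s=robot.observe();print(s["torque"],s["contact_force"],s["tool_pos"],s["tool_rot"])
E
```

```text
[-0.17368231  0.15692202  0.04534456] [-0.57961983 -0.28739704 -1.57272975] [ 0.58927386 -0.19015935  0.11277871] [-3.14154905e+00  8.08882088e-05  1.69526604e+00]
```

Request:
move_arm(motion=[[0, 0, -0.07, 0, 0, 0], [0, 0, -0.17, 0, 0, 0], [0, 0, -0.35, 0, 0, 0], [0, 0, -0.65, 0, 0, 0], [0, 0, -0.95, 0, 0, 0], [0, 0, -0.95, 0, 0, 0]])

```text
time: 11.0
tool_pos: [0.5907, -0.1906, 0.2111]
tool_rot: [3.136, 0.003, 1.696]
contact_force: [0.2, 0.8, -2.1]
opening: 0.0197
grip_force: 50.0
```

Request:
move_arm(motion=[[0, 0, 0, 0, 0, -0.05], [0, 0, 0, 0, 0, -0.1], [0, 0, 0, 0, 0, -0.15], [0, 0, 0, 0, 0, -0.2], [0, 0, 0, 0, 0, -0.25], [0, 0, 0, 0, 0, -0.308], [0, 0, 0, 0, 0, -0.308], [0, 0, 0, 0, 0, -0.308]])

```text
time: 12.0
tool_pos: [0.5891, -0.1899, 0.2071]
tool_rot: [3.142, -0.001, 2.66]
contact_force: [0.2, 0.4, -1.4]
opening: 0.0198
grip_force: 50.0
```

Request:
move_arm(motion=[[0.2, 0.25, 0, 0, 0, 0], [0.5, 0.6, 0, 0, 0, 0], [0.74, 0.9, 0, 0, 0, 0]])

```text
time: 12.38
tool_pos: [0.5644, -0.0748, 0.2075]
tool_rot: [3.141, -0.0, 2.66]
contact_force: [0.5, -0.6, -0.5]
opening: 0.0198
grip_force: 50.0
```

Request:
move_arm(motion=[[0.37, 0.45, 0, 0, 0, 0], [0.74, 0.9, 0, 0, 0, 0]])

```text
time: 12.62
tool_pos: [0.5402, 0.0393, 0.2076]
tool_rot: [3.141, 0.0, 2.66]
contact_force: [1.2, 0.4, -0.7]
opening: 0.0201
grip_force: 50.0
```

Request:
move_arm(motion=[[0.37, 0.45, 0, 0, 0, 0], [0.74, 0.9, 0, 0, 0, 0]])

```text
time: 12.88
tool_pos: [0.5158, 0.1535, 0.2078]
tool_rot: [3.141, 0.0, 2.66]
contact_force: [0.2, 0.9, -1.6]
opening: 0.0196
grip_force: 50.0
```

Request:
move_arm(motion=[[0.37, 0.45, 0, 0, 0, 0], [0.6, 0.75, 0, 0, 0, 0], [0.74, 0.9, 0, 0, 0, 0], [0.74, 0.9, 0, 0, 0, 0], [0.74, 0.9, 0, 0, 0, 0]])

```text
time: 13.5
tool_pos: [0.4925, 0.2646, 0.2077]
tool_rot: [-3.141, 0.0, 2.662]
contact_force: [-0.3, 0.2, -0.5]
opening: 0.0194
grip_force: 50.0
```

```bash
python3 - <<'E'
from h import *
c=robot.read_camera("top");np.savez("top2.npz",**c);im=c["image"];hsv=cv2.cvtColor(im,cv2.COLOR_RGB2HSV)
for nm,(u0,u1,v0,v1) in dict(A=(390,428,206,242),B=(320,355,217,252)).items():
    b=np.zeros((480,640),bool);b[v0:v1,u0:u1]=1
    m=big(b&(hsv[:,:,1]<60)&(im.max(2)>85),0);v,u=np.nonzero(m);print(nm,m.sum(),rect(ray(c,np.c_[u,v],.076)))
s=robot.observe();print(s["tool_pos"],s["tool_rot"],s["time"])
c,s=wrist("w4")
cv2.imwrite("pics/f1.png",np.hstack([im[180:280,300:450].repeat(2,0).repeat(2,1),c["image"][100:300,170:470]])[:,:,::-1])
E
```

```text
A 146 c=(586.4,-191.2) 51.0x13.1 long-axis 99.7deg
B 145 c=(561.3,-43.9) 49.2x13.2 long-axis 101.0deg
[0.49254754 0.2644301  0.20768257] [-3.14119751e+00  1.70689836e-04  2.66152027e+00] 13.55
```

View pics/f1.png

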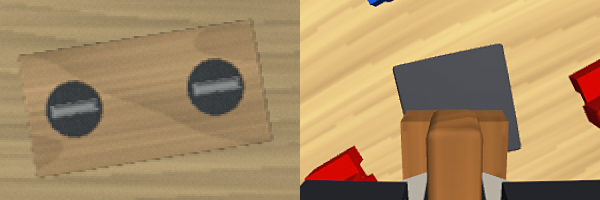

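Both bars now lie along the box's long side (99.7° and 101.0°). The key is still held squarely over the coaster. Lowering it.

Request:
move_arm(motion=[[0, 0, 0.3, 0, 0, 0], [0, 0, 0.7, 0, 0, 0], [0, 0, 1, 0, 0, 0], [0, 0, 1, 0, 0, 0]])

```text
time: 14.1
tool_pos: [0.4911, 0.2642, 0.1058]
tool_rot: [-3.138, -0.003, 2.662]
contact_force: [-0.4, 0.4, -0.7]
opening: 0.0199
grip_force: 50.0
```

Request:
move_arm(motion=[[0, 0, 0.2, 0, 0, 0], [0, 0, 0.37, 0, 0, 0], [0, 0, 0.45, 0, 0, 0], [0, 0, 0.49, 0, 0, 0], [0, 0, 0.5, 0, 0, 0], [0, 0, 0.505, 0, 0, 0], [0, 0, 0.505, 0, 0, 0]])

```text
time: 14.98
tool_pos: [0.4923, 0.2658, 0.0576]
tool_rot: [3.141, 0.0, 2.664]
contact_force: [0.8, -0.4, -1.1]
opening: 0.0201
grip_force: 50.0
```

Request:
move_arm(motion=[[0, 0, 0.005, 0, 0, 0], [0, 0, 0.01, 0, 0, 0], [0, 0, 0.01, 0, 0, 0]])

```text
time: 15.35
tool_pos: [0.4923, 0.2658, 0.0568]
tool_rot: [3.141, 0.0, 2.664]
contact_force: [-2.2, -1.3, 5.6]
opening: 0.0197
grip_force: 50.0
```

Request:
move_arm(motion=[[0, 0, 0, 0, 0, 0], [0, 0, 0, 0, 0, 0], [0, 0, 0, 0, 0, 0], [0, 0, 0, 0, 0, 0]], fingers=0.2)

```text
time: 15.85
tool_pos: [0.4921, 0.2658, 0.0561]
tool_rot: [-3.142, -0.0, 2.664]
contact_force: [0.2, -1.0, 0.4]
opening: 0.0537
grip_force: 0.0
```

Request:
move_arm(motion=[[0, 0, -0.1, 0, 0, 0], [0, 0, -0.4, 0, 0, 0], [0, 0, -1, 0, 0, 0]])

```text
time: 16.23
tool_pos: [0.4908, 0.2652, 0.1559]
tool_rot: [-3.138, -0.003, 2.663]
contact_force: [0.5, 0.7, 0.3]
opening: 0.0549
grip_force: 0.0
```

Request:
move_arm(motion=[[0, 0, -0.4, 0, 0, 0], [-0.2, 0, -0.7, 0, 0, 0], [-0.2, -0.2, -0.7, 0, 0, 0], [-0.2, -0.2, -0.7, 0, 0, 0]])

```text
time: 16.73
tool_pos: [0.5005, 0.2381, 0.2272]
tool_rot: [3.141, 0.001, 2.662]
contact_force: [-0.4, -1.0, 0.7]
opening: 0.0555
grip_force: 0.0
```

```bash
python3 - <<'E'
from h import *
c,s=wrist("w5");print(s["time"],s["tool_pos"],s["opening"])
P=wpts(c);Z=P[:,:,2];im=c["image"];hsv=cv2.cvtColor(im,cv2.COLOR_RGB2HSV)
b=np.zeros((480,640),bool);b[130:300,240:430]=1
w=b&(hsv[:,:,1]>130)&(hsv[:,:,0]<18)&(hsv[:,:,0]>4)
for nm,m,z in[("handle",w&(Z>.088),.094),("coaster",b&(hsv[:,:,1]<70)&(im.max(2)<110)&(Z<.02),.008)]:
    m=big(m,2);v,u=np.nonzero(m);print(nm,m.sum(),rect(wray(c,np.c_[u,v],z)),"z",np.percentile(Z[m],[10,50,90]))
E
```

```text
16.725 [0.50049968 0.23812632 0.22724702] 0.05549213524195677
handle 2385 c=(492.1,267.5) 78.9x20.0 long-axis 152.2deg z [0.0916558  0.09331783 0.09439355]
coaster 6313 c=(496.5,268.4) 108.5x108.2 long-axis 74.4deg z [0.00655792 0.00761818 0.00869841]
```

View pics/w5.png

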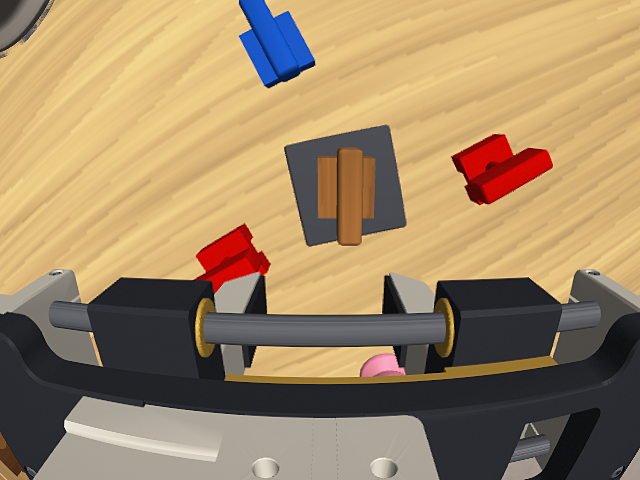

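The key stands upright near the coaster's centre at (348,195), and the gripper is clear of it.

```bash
python3 -c "
from cell import robot
print(robot.hand_in())"
```

```text
the job is handed in; nothing more can be done
None
```

I turned the loose screw home to its hard stop, stood the key upright about 4 mm from the coaster's centre, let go and handed the job in at about 17 s; the hand-in returned no verdict.

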